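Load the blank lift, crank it up to feed level and lock it

TASK

Stack all the loose aluminium plates that lie on the bench flat on the tray of the deburring machine's blank lift, lengthwise between its guide pins. Then fit the crank on the lift's square shaft and wind the tray up until the top face of the topmost plate is level with the machine's infeed table; with that done, swing the lift's clamping lever clockwise until it bites, and stand the crank back upright on its rubber mat, without disturbing the drill, spray bottle, ring offcut or air grinder.

Things in the scene. Friction and masses are not known exactly. Their poses are not given: they have to be found in the camera images.
- machine: The deburring machine with its blank lift, fixed to the bench. Origin on the bench below the tray centre; z up, y the feed direction from tray to infeed table, x across, away from the robot. Grey housing 360 x 320 mm, 295 mm tall, from y 240 mm on. The lift's head plate (195 x 64 mm, top 205 mm above the bench) stands at y -150 on two guide rods.
- tray (a point): Centre of the lift tray's flat steel top; rises with the tray. Axes as machine's. The tray is 76 mm wide (x), 190 mm long (y). Plates lie with their length along y between four side pins (10 mm thick, at x +-44, y +-62 mm, 38 mm tall above the tray top, 78 mm clear between), an end-stop pin (y -93, 46 mm tall) and the infeed table's front face (y +100). The middle of the long sides is open for fingers.
- infeed (a point): Point on the infeed table's near edge at the level of its top face (steel lip and rollers, 125 mm above the bench). Fixed to the machine, 100 mm in +y from the tray's centre line; axes as machine's.
- lift (a joint): Height of the tray in m above its lowest place, 0 to 0.075. At 0 the tray top is 75 mm below the infeed table's top face and 50 mm above the bench. 12 mm for each full turn of the screw; stays where it is left.
- screw (a joint): Turn of the lift's screw in rad, 0 to 39.3; grows as the shaft is turned clockwise seen from above, which raises the tray. Friction about 0.22 N m.
- shaft (a point): Top centre of the screw's drive end: a bare upright steel square shaft, 22 mm across with a chamfered 16 mm tip, standing 36 mm out of a round collar of 48 mm diameter that turns with it. Its x and y axes are square to the flats and turn with it. It stands on the lift's head plate, 150 mm in -y from the tray centre, its top 247 mm above the bench.
- lock_pivot (a point): On the upright pivot axis of the black clamping lever, at the height of the middle of the lever's knob, 229 mm above the bench. The lever sits on the lift's head plate, 75 mm in -x (towards the robot) from the shaft.
- lock_knob (a point): Centre of the lever's end knob, an upright black cylinder 22 mm across and 30 mm tall (its middle 1 mm lower), 75 mm from the pivot. The lever's flat bar (12 mm wide, its top 3 mm below this point) runs from pivot to knob. A fitted crank's arm sweeps over it with 9 mm to spare. z up, x points outwards along the lever.
- lock (a joint): Turn of the clamping lever in rad; grows clockwise seen from above. Turns easily (about 0.12 N m) until it bites and stops hard. Where it bites, as seen on the lift, differs from start to start: 1.0 to 1.4 rad clockwise of where the lever stands at first. It stays where it is left.
- crank_socket (a point): Centre of the open underside of the loose crank's hub (dark steel block 44 x 44 mm, 50 mm tall): its foot, and the mouth of its square socket, 24.6 mm across, 40 mm deep. z up through the hub, x along the arm to the grip; the socket's flats are square to x and y, so it fits the shaft in four ways. Fitted, the mouth rests on the collar, 36 mm below the shaft's top. About 0.53 kg.
- crank_boss (a point): Centre of the square steel boss on top of the crank's hub, 26 x 26 mm, 32 mm tall, its sides square to the crank's x and y: the place to lift the crank by (the crank's centre of mass is about 7 mm from the hub axis). 66 mm above the socket mouth.
- crank_grip (a point): Centre of the crank's freely turning upright black grip, 25 mm in diameter and 56 mm tall (28 mm above and below this point), 75 mm along the crank's x from the hub axis, 81 mm above the socket mouth. The arm under it is 22 mm wide, its top 31 mm below this point.
- mat_top (a point): Centre of the top face of the crank's black rubber mat, 110 x 110 mm, 4 mm thick, fixed to the bench.
- plate1_mid (a point): Centre (half-way up) of an aluminium plate 160 x 60 x 10 mm with round holes (36 mm and smaller), about 0.24 kg; its x axis runs along the 160 mm, y along the 60 mm, z up. May be absent; all plates are alike.
- plate2_mid (a point): Centre (half-way up) of another aluminium plate 160 x 60 x 10 mm with round holes (36 mm and smaller), about 0.24 kg; its x axis runs along the 160 mm, y along the 60 mm, z up. May be absent; all plates are alike.
- plate3_mid (a point): Centre (half-way up) of another aluminium plate 160 x 60 x 10 mm with round holes (36 mm and smaller), about 0.24 kg; its x axis runs along the 160 mm, y along the 60 mm, z up. May be absent; all plates are alike.
- plate4_mid (a point): Centre (half-way up) of another aluminium plate 160 x 60 x 10 mm with round holes (36 mm and smaller), about 0.24 kg; its x axis runs along the 160 mm, y along the 60 mm, z up. May be absent; all plates are alike.
- drill: Cordless drill standing on its battery pack, 200 mm tall; origin under its foot. Leave alone.
- spray: White spray bottle, 72 mm across, 200 mm tall; origin under its foot. Leave alone.
- ring_offcut: Flat aluminium ring offcut, 90 mm across, 8 mm thick; origin under its centre. Leave alone.
- air_grinder: Blue air grinder, lying, 190 mm long, 36 mm thick; origin under it. Leave alone.
There are look-alikes about, which are no part of the job. There is more than one size of the part that bears crank_socket; the job needs the middle-sized.

How it is judged:
On the way, in this order (a step that is already met when the one before it is completed fails the run):
1. every plate lies flat on the tray, lengthwise between the pins (x of plate1_mid in the frame of tray between -0.014 and 0.014 m and y of plate1_mid in the frame of tray between -0.017 and 0.017 m and z of plate1_mid in the frame of tray between 0.002 and 0.039 m and angle between the x axis of each of plate1_mid, plate2_mid, plate3_mid, plate4_mid and the y axis of tray, either way round below 0.2 rad and angle between each of plate1_mid, plate2_mid, plate3_mid, plate4_mid's own z axis and vertical below 0.08 rad and x of plate2_mid in the frame of tray between -0.014 and 0.014 m and y of plate2_mid in the frame of tray between -0.017 and 0.017 m and z of plate2_mid in the frame of tray between 0.002 and 0.039 m and x of plate3_mid in the frame of tray between -0.014 and 0.014 m and y of plate3_mid in the frame of tray between -0.017 and 0.017 m and z of plate3_mid in the frame of tray between 0.002 and 0.039 m and x of plate4_mid in the frame of tray between -0.014 and 0.014 m and y of plate4_mid in the frame of tray between -0.017 and 0.017 m and z of plate4_mid in the frame of tray between 0.002 and 0.039 m), for 0.2 s.
2. with the crank fitted on the shaft, the top plate is level with the infeed table (all of step 1 and z of each of plate1_mid, plate2_mid, plate3_mid, plate4_mid in the frame of infeed below -0.002 m and z of any of plate1_mid, plate2_mid, plate3_mid, plate4_mid in the frame of infeed above -0.008 m and horizontal distance between crank_socket and shaft below 0.005 m and z of crank_socket in the frame of shaft below -0.025 m), for 0.2 s.
3. then the clamping lever has been swung until it bites, the stack still level (all of step 1 and z of each of plate1_mid, plate2_mid, plate3_mid, plate4_mid in the frame of infeed below -0.002 m and z of any of plate1_mid, plate2_mid, plate3_mid, plate4_mid in the frame of infeed above -0.008 m and value of joint lock above 1.34 rad), for 0.2 s.
At the end, for the whole second after the job is handed in: every plate flat on the tray, within 14 mm across, 17 mm along and 0.2 rad of centred; top plate's top face within 3 mm of infeed level; lever within 0.06 rad of its bite; crank upright on the mat, hub within 50 mm of the mat's centre each way; lift at rest (all of step 3 and x of crank_socket in the frame of mat_top between -0.05 and 0.05 m and y of crank_socket in the frame of mat_top between -0.05 and 0.05 m and z of crank_socket in the frame of mat_top between -0.004 and 0.006 m and angle between crank_socket's own z axis and vertical below 0.1 rad and velocity of joint lift below 0.002 m/s); the robot touches nothing.
It fails at once if a bystander (drill, spray bottle, ring offcut, air grinder) is moved more than 30 mm or tipped (distance of any of drill, spray, ring_offcut, air_grinder from where it was at the start of the episode above 0.03 m or angle between any of drill, spray, ring_offcut, air_grinder's own z axis and vertical above 0.3 rad).
Of plate1, plate2, plate3, plate4 only 2 to 4 are there at a start; the rules pass over those that are not, and their reading is None.
At some moment in a run one of plate1, plate2, plate3, plate4 may be knocked a few centimetres aside while the robot is not near it.
It also fails if it takes over 210 s, if anything falls off the work surface, if the arm or the gripper's body presses on something with over 40 N, if the wrist force passes 120 N, or if a joint passes its speed limit or range.

ROBOT

A 6-joint arm with a two-finger parallel gripper is mounted at the origin on the work surface. World frame = base frame: x ahead of the robot, y to its left, z up, the work surface at z = 0. Lengths are in m, angles in rad, forces in N, time in s.
With the tool pointing down it reaches from about 0.35 to 0.775 m from the base axis. Payload 5.5 kg.
Tool frame: the origin (TCP) lies at the very end of the fingers, on their centre line; the grasp point (between the pads) lies 19 mm behind it; z points along the fingers, y is the line along which they close (so a half turn about z gives the same grasp; the last joint's range is limited). The gripper opens to 85 mm and grips with 20 to 120 N. Pads are 22 mm wide; open, the fingers measure 114 mm over their backs; the gripper's body (76 mm by 85 mm) begins 54 mm behind the grasp point. The pads swing forward as they close: fully open they stand 13 mm farther back than shut.
Start: joints at [1.197, 0.313, 0.046, 1.304, 0, 1.431], TCP at [0.133, 0.559, 0.231] pointing down, gripper open.
Joint ranges: [-2.76, 2.76], [-0.86, 1.69], [-1.03, 1.26], [-2.2, 2.34], [-1.47, 1.5], [-3.14, 3.14]. Speed limits (rad/s): [2.57, 2.57, 3.14, 3.14, 3.14, 3.14].

INTERFACE

Orientations are given as a unit quaternion [w, x, y, z].
In Python, from workcell import env gives the robot as it stands. The module is installed in compiled form; this text tells all that it offers.
- The arm moves only by the tool jog_arm, never from a script. Its arguments are lists of equal length, an entry for each row: "gripper": the opening, from 0 (shut) to 1 (fully open); "offset": the shift along the world's x, y, z in cm, a list of three; "twist": the turn about the world's z in degrees. In form: {"gripper": [gripper, ...], "offset": [[dx, dy, dz], ...], "twist": [twist, ...]}. A call has exactly 8 rows; each row is the pose to reach, as a shift and turn from the pose commanded when the call began; what a row does not reach only later rows make up. A row lasts 1/8 s, in which the tool goes at most 62.5 mm and 10.7 degrees, less where a joint would pass 70% of its speed; a pose out of reach is approached as far as the arm can. A call with a gripper value outside its range is refused whole. The fingers move at their own pace and stop on an object; "squeeze" is the grip in N (left out, the last holds). Time passes only in rows, so rows that repeat a pose let the fingers close, or fill a call up. It gives the time, the measured TCP pose, the force, the opening and the grip force at its end, in the units of the state.
- env.get_state(): the state, without advancing time (a new reading comes with each control period).
- env.read_camera(name): name is "scene" or "top" or "wrist"; returns a dict with "image" (420x560x3 uint8, red, green, blue), "z_map" (420x560 float32, m along the optical axis (not along the pixel's ray), 0 where there is no reading), "fovy" (degrees; the focal length in pixels is half the picture's height over the tangent of half this angle, whatever the lens; pixels are square), "cx", "cy" (the principal point, pixels), "cam_to_world" (4x4, takes a point from camera to world coordinates). Camera axes: x right, y up, looking along -z (the intrinsics and any distortion apply to the point x, -y, -z); pixel columns grow to the right and rows downward; lengths in m; the calibration is good to about 2 mm. A picture is of the moment at which its call begins.
- env.hand_in(): hands the job in; it is judged then, once.
The state is a dict: "clock": time; "joint_pos": joint angles; "qvel": joint speeds; "tau": joint torques, N m; "tcp_pos": TCP position; "orientation": TCP orientation; "wrist_force": force on the tool from outside, world axes, zero at the start; "ft_torque": the same for the moment, N m; "finger_gap": finger opening in m; "grip_force": force on a finger pad.
Only numpy, scipy, OpenCV 4.12 (cv2) and the standard library are available. Lean on these libraries where they do the work, as an engineer would, in place of code of your own. Each camera call takes 0.05 s, during which the arm holds its last target. There are 200 camera calls.

## Working session

There is one attempt and no reset: what is moved stays moved. The work goes in short steps, Python scripts to look and compute and a tool call to move; the robot and the scene stay as the last step left them, time stands still between calls to the robot, and variables do not carry over. Pictures are saved under pics/ and viewed, at most 14 in all, crops included, and the job is handed in when it is done.

Besides the shell and the picture viewer there is one more tool, called after "Request:" as name([rows], argument=value, ...), one row to a line, values as JSON. jog_arm: Moves the arm, as the interface text tells. Its arguments: {"type":"object","properties":{"gripper":{"type":"array"},"offset":{"type":"array"},"twist":{"type":"array"},"squeeze":{"type":"number"}},"required":["gripper","offset","twist"]}

```bash
mkdir -p pics; cat > h.py <<'E'
import numpy as np, cv2
from workcell import env
def cam(n):
    c=env.read_camera(n); c['f']=c['image'].shape[0]/2/np.tan(np.radians(c['fovy'])/2); return c
def save(c,name): cv2.imwrite('pics/'+name,c['image'][:,:,::-1])
def cloud(c):
    h,w=c['z_map'].shape; v,u=np.mgrid[:h,:w]; z=c['z_map']
    p=np.stack([(u-c['cx'])/c['f']*z,-(v-c['cy'])/c['f']*z,-z,np.ones_like(z)],-1)
    P=(p@np.array(c['cam_to_world']).T)[...,:3]; P[z==0]=np.nan; return P
def ray(c,u,v,h):
    T=np.array(c['cam_to_world']); d=T[:3,:3]@np.array([(u-c['cx'])/c['f'],-(v-c['cy'])/c['f'],-1]); o=T[:3,3]
    return o+d*(h-o[2])/d[2]
E
python3 - <<'E'
from h import *
for n in ['scene','top','wrist']:
    c=cam(n); save(c,n+'0.png'); print(n,{k:c[k] for k in c if k not in('image','z_map')},(c['z_map']>0).mean())
    np.savez(n+'0.npz',P=cloud(c),im=c['image'])
print(env.get_state())
E
```

```text
scene {'fovy': 47.1454591701205, 'cx': 282.9436495323723, 'cy': 213.53412846729273, 'cam_to_world': array([[ 0.29265445, -0.54414411,  0.78629547,  1.60306372],
       [ 0.95591948,  0.14593069, -0.25479832, -0.37411888],
       [ 0.02390237,  0.82620301,  0.56286522,  0.91467568],
       [ 0.        ,  0.        ,  0.        ,  1.        ]]), 'f': np.float64(481.2952954032581)} 0.9708375850340136
top {'fovy': 47.94603899758545, 'cx': 287.2173037459346, 'cy': 211.76315606355152, 'cam_to_world': array([[ 0.02415236,  0.99752742, -0.06599781,  0.44215838],
       [-0.99970015,  0.02436586,  0.00243181, -0.05675564],
       [ 0.00403389,  0.06591929,  0.9978168 ,  1.68242062],
       [ 0.        ,  0.        ,  0.        ,  1.        ]]), 'f': np.float64(472.26610612336765)} 0.9960884353741497
wrist {'fovy': 61.59131242994622, 'cx': 281.6499013995773, 'cy': 210.680512530227, 'cam_to_world': array([[ 2.32289445e-01, -9.29564279e-01, -2.86272361e-01,
         5.94872983e-02],
       [ 9.72646400e-01,  2.21766995e-01,  6.91258326e-02,
         5.77091695e-01],
       [-7.71143616e-04, -2.9
[... 198 characters left out ...]

{'clock': 0.15, 'joint_pos': array([ 1.19740241e+00,  3.13832947e-01,  4.52348097e-02,  1.30361986e+00,
       -3.73703488e-05,  1.43121003e+00]), 'qvel': array([-0.00124409, -0.00291238,  0.00188086, -0.00041902, -0.00053652,
       -0.00023946]), 'tau': array([ 2.36373882e-03, -4.81065595e+01,  2.98815608e+01,  1.38900569e-02,
       -1.93450246e-04,  9.53627534e-06]), 'tcp_pos': array([0.13308498, 0.55898035, 0.23060876]), 'orientation': array([-1.62255807e-04,  1.16637675e-01,  9.93174278e-01, -6.92321492e-04]), 'wrist_force': array([-1.03333594,  0.19586057, -0.44029644]), 'ft_torque': array([-0.0016255 ,  0.01522203, -0.01019374]), 'grip_force': 0.0, 'finger_gap': 0.08560032682475067}
```

View pics/top0.png

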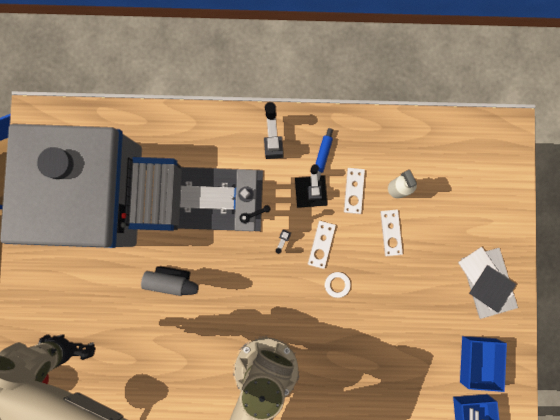

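View pics/scene0.png

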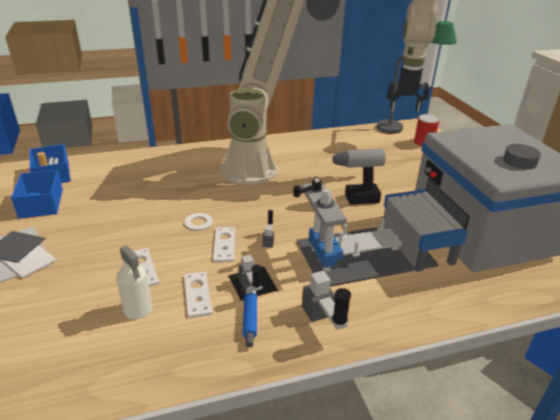

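The top view shows three plates at about (355,191), (392,233) and (322,244). There are three cranks: a large one at (273,130), one on the black mat at (314,188) and a small one at (283,240). The lift is at (210,197), with its head plate at (247,200), and the lever knob is at about (265,209).

```bash
python3 - <<'E'
from h import *
d=np.load('top0.npz'); P=d['P']; im=d['im']
cv2.imwrite('pics/topcrop.png',cv2.resize(im[100:290,170:410,::-1],None,fx=3.3,fy=3.1,interpolation=cv2.INTER_CUBIC))
z=P[...,2]
print('bench z',[np.nanmedian(z[a:b,c:e]) for a,b,c,e in [(300,310,330,340),(200,205,430,450),(110,115,350,370),(280,285,220,240)]])
hsv=cv2.cvtColor(im,cv2.COLOR_RGB2HSV)
m=((hsv[...,1]<50)&(hsv[...,2]>150)).astype(np.uint8)
n,l,s,cc=cv2.connectedComponentsWithStats(m)
for i in range(1,n):
    if s[i,4]>120:
        cnt,_=cv2.findContours((l==i).astype(np.uint8),cv2.RETR_EXTERNAL,cv2.CHAIN_APPROX_NONE)
        q=np.array([P[p[0][1],p[0][0]] for p in max(cnt,key=len)]); 
        k=l==i
        r=cv2.minAreaRect(q[~np.isnan(q[:,0]),:2].astype(np.float32)*1000)
        print(cc[i].round(),s[i,4],'z',np.nanmedian(z[k]).round(4),'rect mm',np.round(r[0],1),np.round(r[1],1),round(r[2],1))
# heights along key things
for nm,(u0,u1,v0,v1) in dict(mat=(296,328,174,208),big=(262,286,100,160),small=(274,294,226,256),lift=(180,265,165,232)).items():
    zz=z[v0:v1,u0:u1]; print(nm,np.histogram(zz[~np.isnan(zz)],bins=np.arange(-.01,.3,.02))[0])
E
```

```text
bench z [np.float64(-0.0004962385360782751), np.float64(0.00021442300510865486), np.float64(-0.0012212233182667953), np.float64(0.00026719018061294175)]
[297.  70.] 14714 z -0.7485 rect mm [1287.8  -43.9] [2882.9  670.3] 89.9
[182.  31.] 298 z -0.7507 rect mm [1544.9  517.1] [147.5 123.3] 15.5
[434.  53.] 845 z -0.7498 rect mm [1453.5 -825. ] [406.6 162.5] 23.7
[533.  42.] 254 z -0.7511 rect mm [ 1540.4 -1343.9] [151.6 125. ] 7.9
[272. 134.] 256 z 0.0774 rect mm [814.9  -0. ] [112.3  35.4] 8.0
[354. 190.] 624 z 0.0097 rect mm [ 635.6 -297.3] [ 61.4 158.9] 86.3
[399. 187.] 328 z 0.1233 rect mm [ 640.1 -437.8] [67.  39.9] 28.1
[217. 197.] 744 z 0.0516 rect mm [595.9 183.6] [118.6 102.2] 86.1
[ 15. 227.] 780 z 0.2951 rect mm [487.8 721. ] [111.6 117.6] 1.3
[391. 232.] 648 z 0.0098 rect mm [ 488.4 -431.3] [160.   60.9] 6.7
[322. 244.] 636 z 0.0098 rect mm [ 440.2 -184.5] [ 60.  159.2] 76.7
[482. 264.] 988 z 0.0101 rect mm [ 378.8 -753.4] [127.9 156.6] 17.7
[337. 284.] 323 z 0.0078 rect mm [ 300.6 -242.2] [88.3 85.8] 1.9
[509. 303.] 171 z 0.0067 rect mm [ 254.2 -838.9] [58.1 68.7] 19.2
[483. 309.] 224 z 0.0058 rect mm [ 220.9 -754.4] [96.7 50.4] 57.2
mat [767  62  31 154  60   5   0   0   0   0   0   0   0   0   0]
big [697  24  16 131 272  23 142  17 106   0   0   0   0   0   0]
small [425   5 102  34  30   2   0   0   0   0   0   0   0   0   0]
lift [1785 1265  438  833   28   17    0    0    0    1  967  219  117    5
    0]
```

View pics/topcrop.png

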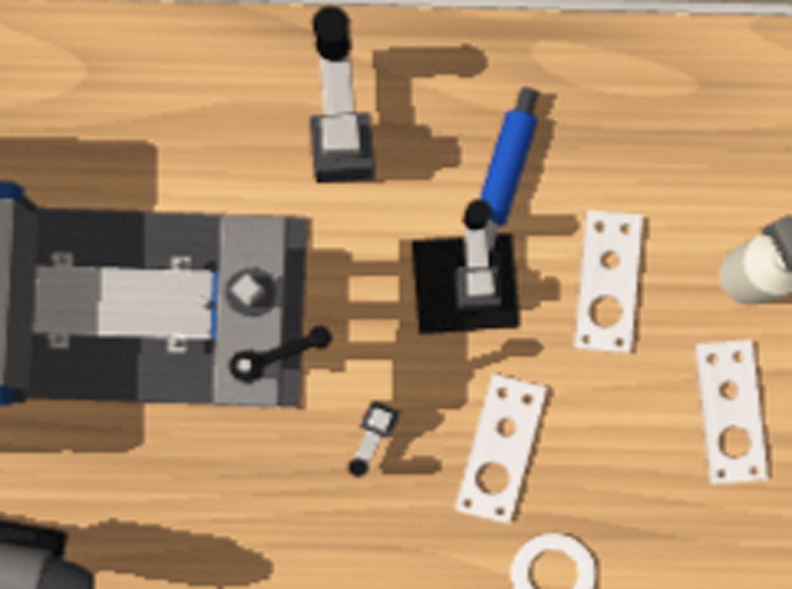

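The mat crank's height profile (top about 0.11 m) and its hub of about 45 mm match the middle size. The tray is empty, with its top at z about 0.05. Next I measure the machine frame, shaft, lever and crank.

```bash
python3 - <<'E'
from h import *
d=np.load('top0.npz'); P=d['P']; im=d['im'].astype(int); z=P[...,2]; g=im.sum(2)/3
def rect(nm,m,box):
    u0,u1,v0,v1=box; k=np.zeros_like(m); k[v0:v1,u0:u1]=m[v0:v1,u0:u1]
    n,l,s,c=cv2.connectedComponentsWithStats(k.astype(np.uint8)); i=1+np.argmax(s[1:,4]); q=P[l==i]
    r=cv2.minAreaRect((q[:,:2]*1000).astype(np.float32)); print(nm,s[i,4],np.round(r[0],1),np.round(r[1],1),round(r[2],1),'mean',(q.mean(0)*1000).round(1))
rect('head',abs(z-.205)<.006,(225,275,160,240))
rect('collar',abs(z-.211)<.0035,(225,275,160,240))
rect('shaft',z>.238,(225,262,170,207))
rect('knob',z>.236,(258,275,195,225))
rect('pivot',z>.212,(235,255,205,225))
rect('housing',abs(z-.295)<.008,(0,130,110,260))
rect('infeed',abs(z-.125)<.006,(110,200,150,240))
rect('tray',abs(z-.05)<.006,(175,240,175,220))
rect('mat',(g<45)&(abs(z-.004)<.006),(290,332,168,212))
rect('boss',abs(z-.086)<.006,(295,332,168,212))
rect('hub',abs(z-.054)<.008,(295,332,168,212))
rect('grip',abs(z-.113)<.01,(295,332,150,212))
rect('bigboss',abs(z-.125)<.015,(260,290,100,160)); 
E
```

```text
head 938 [576.1  71.3] [ 64.  195.1] 89.3 mean [579.   71.5 205.1]
collar 123 [590.3  73.3] [59.1 56.5] 2.0 mean [589.4  71.2 210.8]
shaft 46 [592.6  71.2] [20.5 21.7] 46.2 mean [593.1  71.1 245. ]
knob 37 [547.5   3.4] [18.7 15.5] 0.7 mean [547.6   3.2 242.3]
pivot 105 [519.6  63.3] [31.4 42.7] 0.5 mean [520.2  66.  230.3]
housing 11801 [599.3 619.3] [321.1 358.4] 89.4 mean [592.6 617.2 294.8]
infeed 2411 [579.7 392.1] [144.1 275.9] 89.4 mean [595.5 389.5 124.5]
tray 1057 [594.9 216.6] [189.4 105.3] 88.6 mean [594.8 218.5  50.9]
mat 550 [ 628.8 -142.5] [106.2 108.1] 5.9 mean [ 625.5 -137.2    4. ]
boss 57 [ 622.5 -155. ] [24.9 24.3] 1.0 mean [ 622.7 -155.1   85.9]
hub 174 [ 644.7 -154.9] [90.2 42.3] 1.2 mean [ 641.2 -152.5   54.4]
grip 51 [ 696.6 -148.5] [24.7 23.7] 4.9 mean [ 697.1 -149.1  112.6]
bigboss 127 [777.9  -6.1] [38.9 37. ] 3.4 mean [777.1  -7.4 118.4]
```

Request:
jog_arm([
  [1, -1, 5],
  [4, -6, 9],
  [7, -11.5, 10],
  [10.5, -17, 10],
  [14, -22, 10],
  [17.5, -27.5, 10],
  [21, -33, 10],
  [24.7, -37.9, 10],
], gripper=[1, 1, 1, 1, 1, 1, 1, 1], twist=[0, 0, 0, 0, 0, 0, 0, 0], squeeze=40)

```text
clock: 1.15
tcp_pos: [0.3726, 0.1896, 0.3314]
orientation: [0.0, 0.117, 0.993, 0.0]
wrist_force: [0.1, 0.8, -0.5]
finger_gap: 0.0856
grip_force: 0.0
```

Request:
jog_arm([
  [1, -6, 0],
  [2, -12, 0],
  [3, -18, 0],
  [4, -24, -3],
  [5, -30, -7],
  [6, -36.4, -10],
  [6, -36.4, -15],
  [6, -36.4, -15],
], gripper=[1, 1, 1, 1, 1, 1, 1, 1], twist=[0, 0, 0, 0, 0, 0, 0, 0])

```text
clock: 2.15
tcp_pos: [0.4291, -0.1722, 0.1771]
orientation: [-0.004, 0.118, 0.993, 0.002]
wrist_force: [-0.6, -0.2, 0.4]
finger_gap: 0.0851
grip_force: 0.0
```

```bash
cat >> h.py <<'E'
def st():
    s=env.get_state(); q=s['orientation']; R=cv2.Rodrigues(np.zeros(3))[0]
    from scipy.spatial.transform import Rotation as Ro
    R=Ro.from_quat(np.r_[q[1:],q[0]]).as_matrix(); print('t',round(s['clock'],2),'tcp',(np.array(s['tcp_pos'])*1000).round(1),'yawy',np.degrees(np.arctan2(R[1,1],R[0,1])).round(1),'F',np.round(s['wrist_force'],1),'gap',round(s['finger_gap'],4),'gf',round(s['grip_force'],1),'j',np.round(s['joint_pos'],2)); return s
def plates(n='wrist',show=None,hz=(.004,.016),box=None):
    c=cam(n); P=cloud(c); im=c['image']; hsv=cv2.cvtColor(im,cv2.COLOR_RGB2HSV)
    m=((hsv[...,1]<60)&(hsv[...,2]>130)&(P[...,2]>hz[0])&(P[...,2]<hz[1])).astype(np.uint8)
    if box: m&=((P[...,0]>box[0])&(P[...,0]<box[1])&(P[...,1]>box[2])&(P[...,1]<box[3])).astype(np.uint8)
    k,l,s,_=cv2.connectedComponentsWithStats(m)
    for i in range(1,k):
        if s[i,4]>250:
            q=P[l==i]; r=cv2.minAreaRect((q[:,:2]*1000).astype(np.float32)); print(n,s[i,:5],np.round(r[0],1),np.round(r[1],1),round(r[2],1),'z',np.median(q[:,2]).round(4))
    if show: save(c,show)
E
python3 - <<'E'
from h import *
st(); plates('wrist','w1.png'); plates('top')
E
```

```text
t 2.15 tcp [ 429.1 -172.2  177.1] yawy 76.4 F [-0.6 -0.2  0.4] gap 0.0851 gf 0.0 j [-0.56  0.13 -0.32  1.13  0.   -0.32]
wrist [ 106    1  111  117 6420] [ 300.1 -241.8] [88.7 88.9] 0.5 z 0.0082
wrist [ 236  115   70  170 9048] [ 440.2 -183.1] [ 60.1 160.4] 76.5 z 0.0102
wrist [  11  277   83   73 3087] [ 501.  -428.3] [74.8 62.1] 5.7 z 0.0099
wrist [ 170  330   71   73 2528] [ 595.9 -293. ] [60.7 83.9] 86.6 z 0.01
top [344 168  21  46 549] [ 635.6 -297.2] [ 60.7 159.6] 86.2 z 0.0098
top [381 210  21  46 560] [ 489.1 -431.2] [159.3  61.8] 6.4 z 0.0096
top [459 248  49  37 637] [ 382.2 -753.8] [118.4 159. ] 12.3 z 0.0104
```

View pics/w1.png

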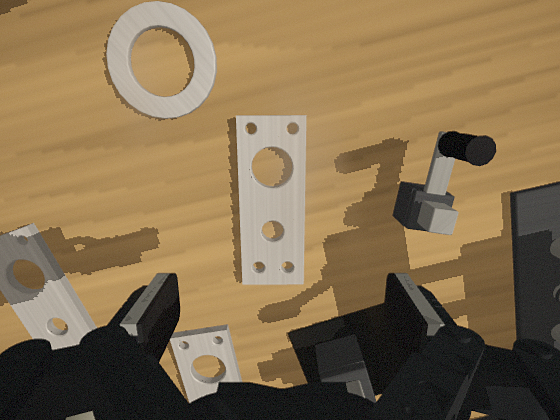

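The wrist view agrees with the top camera: plate C is at (440,-183) with its short axis at 76.5°, matching the tool yaw.

Request:
jog_arm([
  [0, 0.1, -3],
  [0, 0.1, -6],
  [0, 0.1, -9],
  [0, 0.1, -12],
  [0, 0.1, -14],
  [0, 0.1, -15],
  [0, 0.1, -15],
  [0, 0.1, -15],
], gripper=[1, 1, 1, 1, 1, 1, 1, 1], twist=[0, 0, 0, 0, 0, 0, 0, 0])

```text
clock: 3.25
tcp_pos: [0.4333, -0.1719, 0.0327]
orientation: [0.001, 0.116, 0.993, -0.0]
wrist_force: [0.7, 0.5, -0.1]
finger_gap: 0.0855
grip_force: 0.0
```

Request:
jog_arm([
  [0.7, -1.1, 0],
  [0.7, -1.1, -2],
  [0.7, -1.1, -3.5],
  [0.7, -1.1, -3.6],
  [0.7, -1.1, -3.6],
  [0.7, -1.1, -3.6],
  [0.7, -1.1, -3.6],
  [0.7, -1.1, -3.6],
], gripper=[1, 1, 1, 1, 0, 0, 0, 0], twist=[0, 0, 0, 0, 0, 0, 0, 0], squeeze=40)

```text
clock: 4.25
tcp_pos: [0.4399, -0.1833, -0.0036]
orientation: [0.001, 0.117, 0.993, -0.001]
wrist_force: [-1.8, -2.2, 6.2]
finger_gap: 0.0588
grip_force: 43.9
```

Request:
jog_arm([
  [0, 0, 2],
  [0, 0, 7],
  [0, 0, 13],
  [0, 1, 19],
  [0, 3, 25],
  [1.5, 6, 30],
  [3.5, 11, 30],
  [5.5, 16, 30],
], gripper=[0, 0, 0, 0, 0, 0, 0, 0], twist=[0, 0, 0, -8, -18, -28, -38, -48])

```text
clock: 5.25
tcp_pos: [0.4932, -0.026, 0.2962]
orientation: [0.001, 0.507, 0.862, 0.0]
wrist_force: [0.9, -0.6, -2.4]
finger_gap: 0.0588
grip_force: 44.6
```

Request:
jog_arm([
  [2, 5, 0],
  [4, 10, 0],
  [6, 15, 0],
  [8, 20, 0],
  [10, 24.3, 0],
  [10, 24.3, 0],
  [10, 24.3, 0],
  [10, 24.3, 0],
], gripper=[0, 0, 0, 0, 0, 0, 0, 0], twist=[-8, -16, -22, -29, -29, -29, -29, -29])

```text
clock: 6.25
tcp_pos: [0.5922, 0.2147, 0.2956]
orientation: [0.0, 0.704, 0.71, -0.0]
wrist_force: [-0.1, -0.4, -2.7]
finger_gap: 0.0584
grip_force: 44.6
```

```bash
python3 - <<'E'
from h import *
st(); plates('wrist','w2.png',(.04,.06)); plates('top')
c=cam('wrist');P=cloud(c);z=P[...,2];
for h in(.088,.096,.05,.125):
    m=(abs(z-h)<.004)&(P[...,0]>.53)&(P[...,0]<.66)&(P[...,1]>.1)&(P[...,1]<.33)
    k,l,s,ce=cv2.connectedComponentsWithStats(m.astype(np.uint8))
    for i in range(1,k):
        if s[i,4]>25: q=P[l==i]; print(h,s[i,4],(np.r_[q[:,0].min(),q[:,0].max(),q[:,1].min(),q[:,1].max()]*1000).round(1))
E
```

```text
t 6.25 tcp [592.2 214.7 295.6] yawy 0.4 F [-0.1 -0.4 -2.7] gap 0.0584 gf 44.6 j [ 0.22  0.42  0.36  1.51 -0.    1.78]
wrist [ 238  166   88   82 4946] [593.4 173.4] [98.6 95. ] 67.6 z 0.0516
top [344 168  21  46 529] [ 635.4 -297. ] [ 60.8 160.2] 85.8 z 0.0098
top [381 210  21  46 522] [ 488.9 -430.5] [158.8  60.9] 6.1 z 0.0099
top [459 247  49  42 788] [ 380.2 -753.6] [124.2 152.7] 19.0 z 0.0104
top [325 272  26  26 258] [ 301.6 -243.4] [86.1 86.6] 18.3 z 0.0088
0.088 37 [585.1 618.1 323.2 323.6]
0.088 36 [628.1 659.5 322.7 323.1]
0.088 37 [634.  642.4 280.9 284.6]
0.096 31 [577.  604.1 323.3 323.7]
0.096 36 [625.3 656.1 322.6 323.1]
0.05 30 [548.1 578.4 323.7 324.1]
0.05 844 [556.4 632.3 302.4 313.5]
0.05 32 [540.8 549.5 277.1 282.3]
0.05 47 [632.2 647.3 276.8 279.9]
0.05 4957 [541.8 642.6 127.  223.2]
0.125 1472 [530.  659.9 322.6 330. ]
```

View pics/w2.png

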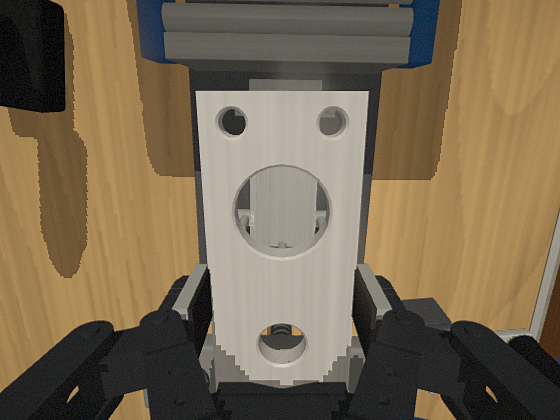

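Tray centre is confirmed at (594.4, 222), with the infeed face at y=323. The plate is held straight, so I lower it.

Request:
jog_arm([
  [0.2, 0.7, -2],
  [0.2, 0.7, -8],
  [0.2, 0.7, -14],
  [0.2, 0.7, -19],
  [0.2, 0.7, -22.5],
  [0.2, 0.7, -24],
  [0.2, 0.7, -24.7],
  [0.2, 0.7, -24.7],
], gripper=[0, 0, 0, 0, 0, 0, 0, 0], twist=[-1, -1, -1, -1, -1, -1, -1, -1])

```text
clock: 7.4
tcp_pos: [0.5954, 0.2228, 0.0494]
orientation: [0.0, 0.71, 0.704, 0.001]
wrist_force: [-0.2, -0.3, -2.2]
finger_gap: 0.0588
grip_force: 44.6
```

Request:
jog_arm([
  [0, 0, 0],
  [0, 0, 0],
  [0, 0, 0],
  [0, 0, 3],
  [0, 0, 9],
  [0, 0, 15],
  [0, 0, 21],
  [0, -2, 25],
], gripper=[0, 0.8, 1, 1, 1, 1, 1, 1], twist=[0, 0, 0, 0, 0, 0, 0, 0])

```text
clock: 8.4
tcp_pos: [0.5951, 0.2038, 0.3024]
orientation: [0.001, 0.709, 0.705, 0.002]
wrist_force: [0.8, -0.7, -0.7]
finger_gap: 0.0854
grip_force: 0.0
```

```bash
python3 - <<'E'
from h import *
st(); plates('wrist',None,(.055,.066),(.5,.7,.1,.33)); plates('top')
E
```

```text
t 8.4 tcp [595.1 203.8 302.4] yawy -0.4 F [ 0.8 -0.7 -0.7] gap 0.0854 gf 0.0 j [0.2  0.42 0.37 1.52 0.   1.78]
wrist [ 252   79   59  148 6679] [595.1 222.7] [160.1  60.2] 89.5 z 0.0616
top [344 168  21  45 517] [ 635.4 -297. ] [ 60.6 159. ] 85.8 z 0.0099
top [381 210  21  46 533] [ 488.8 -431.2] [159.3  61.3] 7.1 z 0.0096
top [458 248  49  41 786] [ 381.2 -754.9] [120.9 154.7] 21.9 z 0.0104
top [325 272  25  26 267] [ 301.5 -243.2] [87.  84.7] 45.5 z 0.0084
```

Request:
jog_arm([
  [0, -5, 0],
  [0.5, -11, 0],
  [1, -17, 0],
  [1.5, -23, 0],
  [2, -29, 0],
  [3, -35, 0],
  [3.5, -41, 0],
  [4, -46, -2],
], gripper=[1, 1, 1, 1, 1, 1, 1, 1], twist=[10, 20, 30, 40, 50, 60, 70, 80])

```text
clock: 9.5
tcp_pos: [0.6352, -0.2599, 0.2792]
orientation: [0.001, 0.089, 0.996, -0.001]
wrist_force: [1.1, 0.1, 0.1]
finger_gap: 0.0853
grip_force: 0.0
```

Request:
jog_arm([
  [0, -4, -4],
  [0, -4, -9],
  [0, -4, -14],
  [0, -4, -19],
  [0, -4, -23],
  [0, -4, -24],
  [0, -4, -24],
  [0, -4, -24],
], gripper=[1, 1, 1, 1, 1, 1, 1, 1], twist=[6, 6, 6, 6, 6, 6, 6, 6])

```text
clock: 10.5
tcp_pos: [0.636, -0.298, 0.0407]
orientation: [0.002, 0.039, 0.999, -0.001]
wrist_force: [0.5, -0.2, -0.6]
finger_gap: 0.0856
grip_force: 0.0
```

```bash
python3 - <<'E'
from h import *
st(); plates('wrist')
E
```

```text
t 10.5 tcp [ 636.  -298.    40.7] yawy 85.5 F [ 0.5 -0.2 -0.6] gap 0.0856 gf 0.0 j [-0.55  0.66  0.12  1.03  0.   -0.47]
wrist [   0    0   82  143 7809] [ 537.8 -413.1] [57.5 40.1] 6.6 z 0.0101
wrist [  219    89   129   283 23110] [ 635.3 -295.8] [ 60.2 161. ] 86.2 z 0.0103
```

Request:
jog_arm([
  [0, 0.2, -2],
  [0, 0.2, -4],
  [0, 0.2, -4.4],
  [0, 0.2, -4.4],
  [0, 0.2, -4.4],
  [0, 0.2, -4.4],
  [0, 0.2, -4.4],
  [0, 0.2, -4.4],
], gripper=[1, 1, 1, 1, 0, 0, 0, 0], twist=[0.7, 0.7, 0.7, 0.7, 0.7, 0.7, 0.7, 0.7])

```text
clock: 11.55
tcp_pos: [0.6355, -0.2959, -0.004]
orientation: [0.001, 0.033, 0.999, -0.001]
wrist_force: [-0.4, -0.4, 6.1]
finger_gap: 0.0587
grip_force: 44.8
```

Request:
jog_arm([
  [0, 0, 2],
  [0, 0, 7],
  [0, 0, 13],
  [0, 0, 19],
  [0, 2, 25],
  [-0.5, 6, 30],
  [-1, 12, 30],
  [-1.5, 18, 30],
], gripper=[0, 0, 0, 0, 0, 0, 0, 0], twist=[0, 0, 0, -8, -18, -28, -38, -48])

```text
clock: 12.55
tcp_pos: [0.6195, -0.1139, 0.2949]
orientation: [0.001, 0.44, 0.898, 0.0]
wrist_force: [0.9, 1.3, -1.6]
finger_gap: 0.0585
grip_force: 44.2
```

Request:
jog_arm([
  [-0.5, 6, 0],
  [-1, 12, 0],
  [-1.5, 18, 0],
  [-2, 24, 0],
  [-2.5, 29, 0],
  [-2.6, 33.5, 0],
  [-2.6, 33.8, 0],
  [-2.6, 33.8, 0],
], gripper=[0, 0, 0, 0, 0, 0, 0, 0], twist=[-9, -18, -27, -36, -38.5, -38.5, -38.5, -38.5])

```text
clock: 13.55
tcp_pos: [0.5932, 0.2229, 0.2937]
orientation: [-0.0, 0.709, 0.706, -0.001]
wrist_force: [0.7, -0.0, -2.8]
finger_gap: 0.0587
grip_force: 44.2
```

```bash
python3 - <<'E'
from h import *
st(); plates('wrist',None,(.28,.325)); plates('top')
E
```

```text
t 13.55 tcp [593.2 222.9 293.7] yawy -0.2 F [ 0.7 -0.  -2.8] gap 0.0587 gf 44.2 j [ 0.23  0.43  0.37  1.51 -0.    1.81]
wrist [  195    88   187   296 35101] [595.8 240.5] [ 66.1 126.3] 0.1 z 0.308
wrist [181 264  25  29 334] [559.4 234.6] [5.1 1.5] 1.9 z 0.3156
top [381 210  21  46 515] [ 488.9 -431. ] [158.8  60.6] 6.6 z 0.0095
top [459 247  49  42 758] [ 379.1 -753.4] [127.2 154.8] 18.3 z 0.01
top [325 272  25  26 260] [ 300.8 -242.2] [87.7 85.3] 0.8 z 0.0081
```

Request:
jog_arm([
  [0.1, -0.1, -2],
  [0.1, -0.1, -8],
  [0.1, -0.1, -14],
  [0.1, -0.1, -19],
  [0.1, -0.1, -22],
  [0.1, -0.1, -23],
  [0.1, -0.1, -23.5],
  [0.1, -0.1, -23.5],
], gripper=[0, 0, 0, 0, 0, 0, 0, 0], twist=[-0.5, -0.5, -0.5, -0.5, -0.5, -0.5, -0.5, -0.5])

```text
clock: 14.65
tcp_pos: [0.5957, 0.2216, 0.0607]
orientation: [0.001, 0.712, 0.702, 0.001]
wrist_force: [0.4, -0.1, -2.3]
finger_gap: 0.0588
grip_force: 44.2
```

Request:
jog_arm([
  [0, 0, 0],
  [0, 0, 0],
  [0, 0, 0],
  [0, 0, 3],
  [0, 0, 9],
  [0, 0, 15],
  [0, 0, 21],
  [0, -2, 24],
], gripper=[0, 0.8, 1, 1, 1, 1, 1, 1], twist=[0, 0, 0, 0, 0, 0, 0, 0])

```text
clock: 15.65
tcp_pos: [0.5954, 0.2029, 0.3041]
orientation: [0.002, 0.711, 0.703, 0.003]
wrist_force: [-0.8, 0.0, -0.2]
finger_gap: 0.0858
grip_force: 0.0
```

```bash
python3 - <<'E'
from h import *
st(); plates('wrist',None,(.055,.080),(.5,.7,.1,.33)); plates('top')
E
```

```text
t 15.65 tcp [595.4 202.9 304.1] yawy -0.7 F [-0.8  0.  -0.2] gap 0.0858 gf 0.0 j [0.2  0.42 0.37 1.52 0.   1.78]
wrist [ 250   78   61  150 7025] [594.9 222.9] [158.9  60.1] 89.1 z 0.0716
top [381 210  21  46 514] [ 489.2 -430.8] [158.8  61.2] 6.4 z 0.01
top [458 248  50  41 780] [ 378.  -753.5] [124.4 155.8] 17.9 z 0.01
top [325 272  25  26 263] [ 301.7 -243. ] [87.6 84.6] 46.5 z 0.009
```

Request:
jog_arm([
  [-1, -5, 0],
  [-2, -11, 0],
  [-3, -17, 0],
  [-4, -23, 0],
  [-5, -29, 0],
  [-6, -35, 0],
  [-7, -41, 0],
  [-8, -47, 0],
], gripper=[1, 1, 1, 1, 1, 1, 1, 1], twist=[10, 20, 30, 40, 50, 60, 70, 80])

```text
clock: 16.75
tcp_pos: [0.5166, -0.2551, 0.2981]
orientation: [-0.0, 0.098, 0.995, 0.001]
wrist_force: [1.3, 0.2, 0.9]
finger_gap: 0.085
grip_force: 0.0
```

Request:
jog_arm([
  [-1, -6, 0],
  [-2, -12, -3],
  [-2.4, -16, -8],
  [-2.4, -16, -13],
  [-2.4, -16, -18],
  [-2.4, -16, -23],
  [-2.4, -16, -26],
  [-2.4, -16, -26],
], gripper=[1, 1, 1, 1, 1, 1, 1, 1], twist=[9, 17, 17, 17, 17, 17, 17, 17])

```text
clock: 17.75
tcp_pos: [0.491, -0.4111, 0.0352]
orientation: [-0.002, -0.047, 0.999, 0.003]
wrist_force: [0.3, 0.4, 0.4]
finger_gap: 0.0853
grip_force: 0.0
```

```bash
python3 - <<'E'
from h import *
st(); plates('wrist')
E
```

```text
t 17.75 tcp [ 491.  -411.1   35.2] yawy 95.4 F [0.3 0.4 0.4] gap 0.0853 gf 0.0 j [-0.82  0.56 -0.07  0.95  0.   -0.92]
wrist [  168    81   134   151 12833] [ 444.6 -435.5] [72.3 60.3] 6.2 z 0.0103
wrist [ 188  267  115  109 9746] [ 533.6 -425.2] [70.4 60.3] 6.5 z 0.0103
```

Request:
jog_arm([
  [-0.2, -1.9, 0],
  [-0.2, -1.9, -1],
  [-0.2, -1.9, -2],
  [-0.2, -1.9, -2],
  [-0.2, -1.9, -2],
  [-0.2, -1.9, -2],
  [-0.2, -1.9, -2],
  [-0.2, -1.9, -2],
], gripper=[1, 1, 1, 1, 1, 1, 1, 1], twist=[1, 1, 1, 1, 1, 1, 1, 1])

```text
clock: 18.8
tcp_pos: [0.4913, -0.433, 0.0196]
orientation: [0.0, -0.056, 0.998, -0.0]
wrist_force: [0.2, -0.1, -0.2]
finger_gap: 0.0853
grip_force: 0.0
```

Request:
jog_arm([
  [-0.2, 0.2, -1],
  [-0.2, 0.2, -2.3],
  [-0.2, 0.2, -2.3],
  [-0.2, 0.2, -2.3],
  [-0.2, 0.2, -2.3],
  [-0.2, 0.2, -2.3],
  [-0.2, 0.2, -2.3],
  [-0.2, 0.2, -2.3],
], gripper=[1, 1, 1, 0, 0, 0, 0, 0], twist=[0, 0, 0, 0, 0, 0, 0, 0])

```text
clock: 19.8
tcp_pos: [0.4895, -0.4312, -0.0032]
orientation: [0.0, -0.056, 0.998, -0.0]
wrist_force: [0.9, -0.5, 1.9]
finger_gap: 0.0585
grip_force: 44.5
```

Request:
jog_arm([
  [0, 0, 2],
  [0, 0, 7],
  [0, 0, 13],
  [0, 1, 19],
  [0, 4, 25],
  [1, 9, 30],
  [2, 15, 30.5],
  [3, 21, 30.5],
], gripper=[0, 0, 0, 0, 0, 0, 0, 0], twist=[0, 0, 0, -8, -18, -28, -38, -48])

```text
clock: 20.8
tcp_pos: [0.5184, -0.2269, 0.3022]
orientation: [0.001, 0.359, 0.934, -0.0]
wrist_force: [1.1, 0.9, -2.9]
finger_gap: 0.0587
grip_force: 44.2
```

Request:
jog_arm([
  [1, 5.5, 0],
  [2, 11, 0],
  [3, 16.5, 0],
  [4, 22, 0],
  [5, 27.5, 0],
  [6, 33, 0],
  [7.3, 39, 0],
  [7.5, 40, 0],
], gripper=[0, 0, 0, 0, 0, 0, 0, 0], twist=[-9, -18, -27, -36, -43, -49, -49, -49])

```text
clock: 21.8
tcp_pos: [0.5927, 0.1757, 0.2997]
orientation: [-0.001, 0.709, 0.705, -0.001]
wrist_force: [-0.2, -0.2, -2.1]
finger_gap: 0.0584
grip_force: 44.2
```

```bash
python3 - <<'E'
from h import *
st(); plates('wrist',None,(.28,.335)); plates('top','t2.png')
E
```

```text
t 21.8 tcp [592.7 175.7 299.7] yawy -0.3 F [-0.2 -0.2 -2.1] gap 0.0584 gf 44.2 j [0.16 0.4  0.34 1.51 0.   1.73]
wrist [  178    86   207   299 35683] [592.2 192.8] [128.4  72. ] 89.6 z 0.3131
top [459 247  49  42 744] [ 381.4 -755. ] [124. 154.] 20.4 z 0.0101
top [325 272  25  26 254] [ 301.6 -243.2] [87.  84.6] 46.4 z 0.0087
```

Request:
jog_arm([
  [0.2, 4.3, 0],
  [0.2, 4.3, 0],
  [0.2, 4.3, -5],
  [0.2, 4.3, -10],
  [0.2, 4.3, -15],
  [0.2, 4.3, -18],
  [0.2, 4.3, -18],
  [0.2, 4.3, -18],
], gripper=[0, 0, 0, 0, 0, 0, 0, 0], twist=[-0.4, -0.4, -0.4, -0.4, -0.4, -0.4, -0.4, -0.4])

```text
clock: 22.9
tcp_pos: [0.596, 0.2139, 0.1228]
orientation: [0.001, 0.714, 0.7, 0.001]
wrist_force: [-0.3, 0.5, -2.0]
finger_gap: 0.0583
grip_force: 44.3
```

View pics/t2.png

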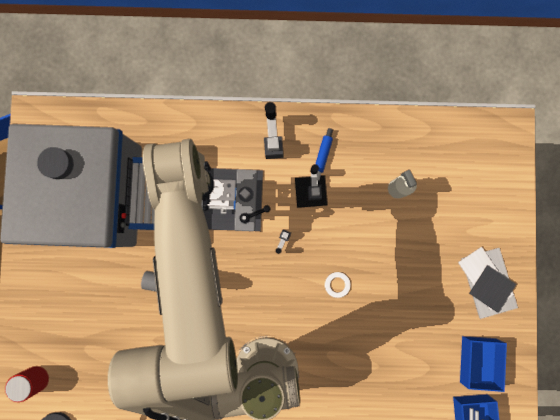

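No plates are left on the bench: the top view shows only the ring at (337,284), the cranks, spray, grinder, drill and a red can. I lower the last plate.

Request:
jog_arm([
  [-0.1, 0.8, 0],
  [-0.1, 0.8, -2],
  [-0.1, 0.8, -4],
  [-0.1, 0.8, -5],
  [-0.1, 0.8, -5.3],
  [-0.1, 0.8, -5.3],
  [-0.1, 0.8, -5.3],
  [-0.1, 0.8, -5.3],
], gripper=[0, 0, 0, 0, 0, 0, 0, 0], twist=[0.4, 0.4, 0.4, 0.4, 0.4, 0.4, 0.4, 0.4])

```text
clock: 23.9
tcp_pos: [0.5944, 0.223, 0.0688]
orientation: [0.0, 0.711, 0.703, 0.0]
wrist_force: [-0.1, -1.5, -1.5]
finger_gap: 0.0587
grip_force: 44.3
```

Request:
jog_arm([
  [0, 0, 0],
  [0, 0, 0],
  [0, 0, 0],
  [0, 0, 3],
  [0, 0, 9],
  [0, 0, 15],
  [0, 0, 21],
  [0, -4, 23.5],
], gripper=[0, 0.8, 1, 1, 1, 1, 1, 1], twist=[0, 0, 0, 0, 0, 0, 0, 0])

```text
clock: 24.9
tcp_pos: [0.5951, 0.1848, 0.3079]
orientation: [0.002, 0.71, 0.705, 0.003]
wrist_force: [0.2, 0.0, -0.9]
finger_gap: 0.0854
grip_force: 0.0
```

```bash
python3 - <<'E'
from h import *
st(); plates('wrist','w3.png',(.055,.090),(.5,.7,.1,.33)); plates('top')
E
```

```text
t 24.9 tcp [595.1 184.8 307.9] yawy -0.4 F [ 0.2  0.  -0.9] gap 0.0854 gf 0.0 j [0.17 0.4  0.36 1.52 0.   1.75]
wrist [ 248   56   63  158 7861] [594.3 224. ] [159.8  62. ] 89.5 z 0.0815
top [459 247  49  41 793] [ 381.4 -754. ] [124.2 153.4] 18.8 z 0.0102
top [325 272  25  26 265] [ 302.1 -242.5] [85.7 87.3] 75.3 z 0.0086
```

Request:
jog_arm([
  [0, -2, 1],
  [0.5, -4, 1],
  [1, -6, 1],
  [1.5, -8, 1],
  [2, -10, 1],
  [2, -11, 1],
  [2, -11, 1],
  [2, -11, 1],
], gripper=[1, 1, 1, 1, 1, 1, 1, 1], twist=[10, 20, 30, 40, 50, 60, 70, 78])

```text
clock: 26.0
tcp_pos: [0.6139, 0.073, 0.3123]
orientation: [-0.001, 0.108, 0.994, 0.0]
wrist_force: [0.3, -0.4, -0.1]
finger_gap: 0.0856
grip_force: 0.0
```

```bash
python3 - <<'E'
from h import *
st(); c=cam('wrist'); save(c,'w4.png'); P=cloud(c); z=P[...,2]
for nm,lo,hi,b in [('shafttop',.2455,.252,(.56,.63,.04,.11)),('shaft',.238,.252,(.56,.63,.04,.11)),('collar',.209,.216,(.55,.64,.03,.12)),('pivot',.2,.25,(.49,.545,.05,.09)),('knob',.236,.25,(.5,.6,-.03,.03))]:
    m=(z>lo)&(z<hi)&(P[...,0]>b[0])&(P[...,0]<b[1])&(P[...,1]>b[2])&(P[...,1]<b[3])
    q=P[m]; r=cv2.minAreaRect((q[:,:2]*1000).astype(np.float32)); print(nm,m.sum(),np.round(r[0],1),np.round(r[1],1),round(r[2],1),q.mean(0).round(4))
E
```

```text
t 26.0 tcp [613.9  73.  312.3] yawy 77.6 F [ 0.3 -0.4 -0.1] gap 0.0856 gf 0.0 j [-0.01  0.4   0.37  1.54  0.    0.2 ]
shafttop 689 [591.8  73.1] [16.  16.5] 48.0 [0.5916 0.0731 0.2472]
shaft 1262 [591.8  73.1] [22.2 22.6] 47.7 [0.5907 0.0735 0.245 ]
collar 2026 [591.8  73.3] [47.5 47.6] 34.6 [0.5871 0.0744 0.2113]
pivot 5452 [517.5  70. ] [55. 40.] 0.0 [0.518  0.0706 0.218 ]
knob 1063 [546.4   6. ] [21.1 20.6] 4.7 [0.5463 0.0067 0.2424]
```

View pics/w4.png

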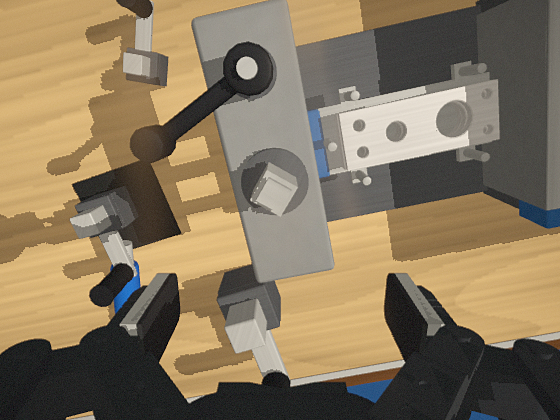

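The wrist view shows the shaft at about (272,187) with flats at about 48°, the lever knob at about (152,145) and the stack sitting neatly between the pins. Next is the mat crank.

Request:
jog_arm([
  [0.5, -5, 0],
  [1, -10, 0],
  [1.5, -15, -2],
  [2, -20, -5],
  [2.4, -22.5, -9],
  [2.6, -22.5, -12],
  [2.6, -22.5, -12],
  [2.6, -22.5, -12],
], gripper=[1, 1, 1, 1, 1, 1, 1, 1], twist=[5, 10, 15, 17.4, 17.4, 17.4, 17.4, 17.4])

```text
clock: 27.05
tcp_pos: [0.6404, -0.1517, 0.1942]
orientation: [0.0, -0.042, 0.999, -0.0]
wrist_force: [0.6, -0.8, -0.5]
finger_gap: 0.0852
grip_force: 0.0
```

```bash
cat > boss.py <<'E'
from h import *
import sys
b0,b1,g0,g1,x0,x1,y0,y1=[float(a) for a in sys.argv[1:9]]
st(); c=cam('wrist'); save(c,'w_%s.png'%sys.argv[9]); P=cloud(c); z=P[...,2]
for nm,lo,hi in [('boss',b0,b1),('grip',g0,g1)]:
    m=((z>lo)&(z<hi)&(P[...,0]>x0)&(P[...,0]<x1)&(P[...,1]>y0)&(P[...,1]<y1)).astype(np.uint8)
    k,l,s,_=cv2.connectedComponentsWithStats(m)
    for i in range(1,k):
        if s[i,4]>80:
            q=P[l==i]; r=cv2.minAreaRect((q[:,:2]*1000).astype(np.float32)); print(nm,s[i,4],np.round(r[0],1),np.round(r[1],1),round(r[2],1),q.mean(0).round(4))
E
python3 boss.py .081 .092 .108 .12 .57 .74 -.22 -.08 a
```

```text
t 27.05 tcp [ 640.4 -151.7  194.2] yawy 94.8 F [ 0.6 -0.8 -0.5] gap 0.0852 gf 0.0 j [-0.35  0.49  0.22  1.3   0.   -0.44]
boss 1266 [ 620.9 -153.4] [26.2 25.8] 4.8 [ 0.6203 -0.1534  0.086 ]
boss 180 [ 687.9 -148.4] [ 9.7 23.6] 5.5 [ 0.6859 -0.1484  0.0867]
grip 1018 [ 695.7 -147.6] [26.2 26.3] 88.1 [ 0.695  -0.1477  0.1131]
```

Request:
jog_arm([
  [-1.9, -0.2, 0],
  [-1.9, -0.2, -5],
  [-1.9, -0.2, -10],
  [-1.9, -0.2, -13],
  [-1.9, -0.2, -13.6],
  [-1.9, -0.2, -13.6],
  [-1.9, -0.2, -13.6],
  [-1.9, -0.2, -13.6],
], gripper=[1, 1, 1, 1, 1, 0, 0, 0], twist=[0, 0, 0, 0, 0, 0, 0, 0], squeeze=60)

```text
clock: 28.1
tcp_pos: [0.6221, -0.1544, 0.0589]
orientation: [0.001, -0.042, 0.999, -0.001]
wrist_force: [0.4, -0.8, -0.6]
finger_gap: 0.0323
grip_force: 0.0
```

Request:
jog_arm([
  [0, 0, 0],
  [0, 0, 0],
  [0, 0, 2],
  [0, 0, 7],
  [0, 0, 13],
  [0, 0, 18],
  [0, 0, 24],
  [0, 0, 26],
], gripper=[0, 0, 0, 0, 0, 0, 0, 0], twist=[0, 0, 0, 0, 0, 0, 0, 0])

```text
clock: 29.1
tcp_pos: [0.6216, -0.1544, 0.3209]
orientation: [0.002, -0.042, 0.999, -0.001]
wrist_force: [-0.1, 0.1, -6.8]
finger_gap: 0.0249
grip_force: 60.4
```

Request:
jog_arm([
  [0, 3, 1],
  [-0.5, 7, 1],
  [-1, 11, 1],
  [-1.5, 15, 1],
  [-2, 18, 1],
  [-2.5, 21, 1],
  [-2.9, 22.7, 1],
  [-2.9, 22.7, 1],
], gripper=[0, 0, 0, 0, 0, 0, 0, 0], twist=[-7, -14, -21, -28, -35, -42, -47, -47])

```text
clock: 30.1
tcp_pos: [0.5911, 0.0742, 0.3261]
orientation: [-0.001, 0.359, 0.933, -0.0]
wrist_force: [-0.4, -0.3, -6.0]
finger_gap: 0.025
grip_force: 60.5
```

```bash
python3 boss.py .34 .36 .372 .39 .5 .72 -.05 .2 b; python3 - <<'E'
from h import *
c=cam('scene'); P=cloud(c); z=P[...,2]; save(c,'s2.png')
m=(z>.37)&(z<.39)&(P[...,0]>.55)&(P[...,0]<.72)&(P[...,1]>-.05)&(P[...,1]<.12)
print(m.sum(),P[m].mean(0) if m.any() else '')
E
```

```text
t 30.1 tcp [591.1  74.2 326.1] yawy 47.9 F [-0.4 -0.3 -6. ] gap 0.025 gf 60.5 j [-0.01  0.36  0.34  1.55  0.    0.72]
boss 6671 [589.9  75.2] [52.5 26.9] 46.5 [0.587  0.078  0.3518]
grip 6528 [569.   53.2] [39.  27.2] 55.7 [0.5642 0.0524 0.3821]
grip 6579 [609.9  98.5] [38.9 27.5] 40.9 [0.6103 0.1034 0.3821]
298 [0.60915448 0.05476838 0.37949144]
```

View pics/w_b.png

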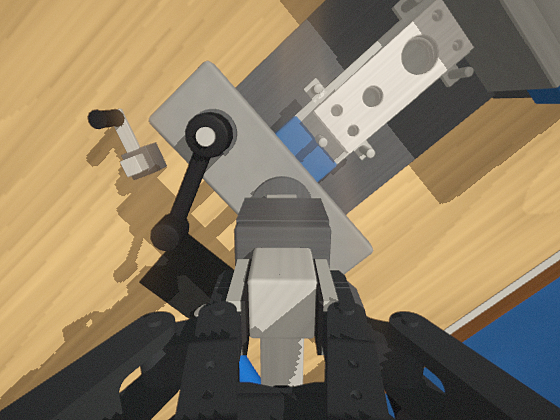

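The crank hangs upright in the fingers over the collar, which shows at about (280,190), with the arm pointing away from the lever. I shift by a couple of mm and lower gently.

Request:
jog_arm([
  [0.2, -0.2, 0],
  [0.2, -0.2, -1],
  [0.2, -0.2, -2],
  [0.2, -0.2, -2.7],
  [0.2, -0.2, -3.2],
  [0.2, -0.2, -3.6],
  [0.2, -0.2, -4],
  [0.2, -0.2, -4],
], gripper=[0, 0, 0, 0, 0, 0, 0, 0], twist=[0, 0, 0, 0, 0, 0, 0, 0])

```text
clock: 31.2
tcp_pos: [0.5937, 0.0712, 0.2868]
orientation: [-0.0, 0.36, 0.933, 0.0]
wrist_force: [-1.3, 1.4, -7.4]
finger_gap: 0.0251
grip_force: 60.4
```

Request:
jog_arm([
  [-0.1, 0.1, -0.3],
  [-0.1, 0.1, -0.6],
  [-0.1, 0.1, -0.9],
  [-0.1, 0.1, -1.2],
  [-0.1, 0.1, -1.5],
  [-0.1, 0.1, -1.8],
  [-0.1, 0.1, -2],
  [-0.1, 0.1, -2],
], gripper=[0, 0, 0, 0, 0, 0, 0, 0], twist=[0, 0, 0, 0, 0, 0, 0, 0])

```text
clock: 32.2
tcp_pos: [0.5929, 0.072, 0.2669]
orientation: [-0.0, 0.36, 0.933, -0.0]
wrist_force: [0.3, 0.1, -5.7]
finger_gap: 0.025
grip_force: 60.5
```

Request:
jog_arm([
  [0, 0, 0],
  [0, 0, 0],
  [0, 0, 0],
  [0, 0, 3],
  [0, 0, 7],
  [0, 0, 10],
  [0, 0, 10],
  [0, 0, 10],
], gripper=[0.6, 1, 1, 1, 1, 1, 1, 1], twist=[0, 0, 0, 0, 0, 0, 0, 0])

```text
clock: 33.2
tcp_pos: [0.593, 0.072, 0.3666]
orientation: [-0.0, 0.36, 0.933, -0.0]
wrist_force: [-0.1, 0.0, -0.5]
finger_gap: 0.0853
grip_force: 0.0
```

```bash
python3 boss.py .286 .3 .312 .33 .5 .72 -.05 .2 c
```

```text
t 33.2 tcp [593.   72.  366.6] yawy 47.8 F [-0.1  0.  -0.5] gap 0.0853 gf 0.0 j [-0.01  0.37  0.46  1.66  0.    0.72]
boss 1547 [591.8  73.5] [26.1 25.7] 47.6 [0.591  0.0742 0.2929]
boss 362 [641.4  28.1] [23.5  9.6] 46.9 [0.6402 0.0292 0.2934]
grip 1345 [647.4  22.5] [26.3 27.2] 50.0 [0.6461 0.0236 0.3196]
```

The crank is seated: boss top is at 0.293 as expected, and the grip is at (647,22), 75 mm out at -42.4°. I need 3.75 clockwise turns (45 mm).

Request:
jog_arm([
  [2.7, -2.5, 0],
  [5.4, -5, 0],
  [5.4, -5, -4],
  [5.4, -5, -8],
  [5.4, -5, -9.7],
  [5.4, -5, -9.7],
  [5.4, -5, -9.7],
  [5.4, -5, -9.7],
], gripper=[1, 1, 1, 1, 1, 1, 0, 0], twist=[0, 0, 0, 0, 0, 0, 0, 0], squeeze=30)

```text
clock: 34.25
tcp_pos: [0.6475, 0.0219, 0.2714]
orientation: [0.001, 0.36, 0.933, 0.0]
wrist_force: [0.7, 0.3, -0.3]
finger_gap: 0.0516
grip_force: 0.0
```

```bash
python3 - <<'E'
from h import *
st()
a=np.radians(-42.4-22.5*np.arange(17)); p=7.52*np.c_[np.cos(a),np.sin(a)]
print((p[1:9]-p[0]).round(1).tolist()); print((p[9:]-p[8]).round(1).tolist())
E
```

```text
t 34.25 tcp [647.5  21.9 271.4] yawy 47.8 F [ 0.7  0.3 -0.3] gap 0.0516 gf 0.0 j [-0.09  0.46  0.36  1.47  0.    0.65]
[[-2.4, -1.7], [-5.2, -2.4], [-8.1, -2.0], [-10.6, -0.5], [-12.4, 1.9], [-13.1, 4.7], [-12.6, 7.6], [-11.1, 10.1]]
[[2.4, 1.7], [5.2, 2.4], [8.1, 2.0], [10.6, 0.5], [12.4, -1.9], [13.1, -4.7], [12.6, -7.6], [11.1, -10.1]]
```

Request:
jog_arm([
  [0, 0, 0],
  [0, 0, 0],
  [0, 0, 0],
  [-1.1, -1, 0],
  [-2.4, -1.7, 0],
  [-5.2, -2.4, 0],
  [-8.1, -2, 0],
  [-10.6, -0.5, 0],
], gripper=[0, 0, 0, 0, 0, 0, 0, 0], twist=[0, 0, 0, 0, 0, 0, 0, 0])

```text
clock: 35.25
tcp_pos: [0.5419, 0.0164, 0.2709]
orientation: [0.002, 0.361, 0.933, 0.001]
wrist_force: [9.8, 5.6, -3.1]
finger_gap: 0.0242
grip_force: 30.3
```

```bash
python3 - <<'E'
from h import *
st(); plates('wrist',None,(.08,.10),(.5,.7,.1,.33)); c=cam('top');P=cloud(c);z=P[...,2];m=(z>.312)&(z<.33)&(P[...,0]>.48)&(P[...,0]<.7)&(P[...,1]>-.03)&(P[...,1]<.17);print(m.sum())
E
```

```text
t 35.25 tcp [541.9  16.4 270.9] yawy 47.7 F [ 9.8  5.6 -3.1] gap 0.0242 gf 30.3 j [-0.12  0.24  0.04  1.37  0.    0.62]
wrist [ 401    0  159  158 9180] [593.5 217.9] [147.9  60.9] 89.7 z 0.0844
0
```

Request:
jog_arm([
  [-1.8, 2.4, 0],
  [-2.5, 5.2, 0],
  [-2, 8.1, 0],
  [-0.5, 10.6, 0],
  [1.9, 12.3, 0],
  [4.7, 13, 0],
  [7.6, 12.6, 0],
  [10.1, 11.1, 0],
], gripper=[0, 0, 0, 0, 0, 0, 0, 0], twist=[0, 0, 0, 0, 0, 0, 0, 0])

```text
clock: 36.35
tcp_pos: [0.6421, 0.1292, 0.2708]
orientation: [-0.001, 0.359, 0.933, 0.0]
wrist_force: [-6.6, -0.8, 4.5]
finger_gap: 0.0239
grip_force: 31.8
```

Request:
jog_arm([
  [1.8, -2.4, 0],
  [2.5, -5.2, 0],
  [2, -8.1, 0],
  [0.5, -10.6, 0],
  [-1.9, -12.3, 0],
  [-4.7, -13, 0],
  [-7.6, -12.6, 0],
  [-10.1, -11.1, 0],
], gripper=[0, 0, 0, 0, 0, 0, 0, 0], twist=[0, 0, 0, 0, 0, 0, 0, 0])

```text
clock: 37.35
tcp_pos: [0.5421, 0.0162, 0.2708]
orientation: [0.002, 0.361, 0.933, 0.001]
wrist_force: [8.8, 5.1, -3.6]
finger_gap: 0.0241
grip_force: 31.1
```

Request:
jog_arm([
  [-1.8, 2.4, 0],
  [-2.5, 5.2, 0],
  [-2, 8.1, 0],
  [-0.5, 10.6, 0],
  [1.9, 12.3, 0],
  [4.7, 13, 0],
  [7.6, 12.6, 0],
  [10.1, 11.1, 0],
], gripper=[0, 0, 0, 0, 0, 0, 0, 0], twist=[0, 0, 0, 0, 0, 0, 0, 0])

```text
clock: 38.35
tcp_pos: [0.6421, 0.1292, 0.2707]
orientation: [-0.001, 0.359, 0.933, 0.0]
wrist_force: [-5.2, -0.9, 4.9]
finger_gap: 0.0243
grip_force: 32.1
```

Request:
jog_arm([
  [1.8, -2.4, 0],
  [2.5, -5.2, 0],
  [2, -8.1, 0],
  [0.5, -10.6, 0],
  [-1.9, -12.3, 0],
  [-4.7, -13, 0],
  [-7.6, -12.6, 0],
  [-10.1, -11.1, 0],
], gripper=[0, 0, 0, 0, 0, 0, 0, 0], twist=[0, 0, 0, 0, 0, 0, 0, 0])

```text
clock: 39.35
tcp_pos: [0.5421, 0.0162, 0.2708]
orientation: [0.002, 0.361, 0.933, 0.001]
wrist_force: [9.7, 5.1, -3.8]
finger_gap: 0.0242
grip_force: 31.4
```

```bash
python3 - <<'E'
from h import *
st(); plates('wrist',None,(.09,.12),(.5,.7,.1,.33))
E
```

```text
t 39.35 tcp [542.1  16.2 270.8] yawy 47.7 F [ 9.7  5.1 -3.8] gap 0.0242 gf 31.4 j [-0.12  0.24  0.04  1.37  0.    0.62]
wrist [  404     0   156   167 10455] [602.2 209.1] [134.1  78.4] 89.6 z 0.1083
```

Request:
jog_arm([
  [-1.8, 2.4, 0],
  [-2.5, 5.2, 0],
  [-2, 8.1, 0],
  [-0.5, 10.6, 0],
  [1.9, 12.3, 0],
  [4.7, 13, 0],
  [7.6, 12.6, 0],
  [10.1, 11.1, 0],
], gripper=[0, 0, 0, 0, 0, 0, 0, 0], twist=[0, 0, 0, 0, 0, 0, 0, 0])

```text
clock: 40.4
tcp_pos: [0.6421, 0.1291, 0.2707]
orientation: [-0.001, 0.359, 0.933, 0.0]
wrist_force: [-5.6, -1.1, 4.4]
finger_gap: 0.0242
grip_force: 32.4
```

Request:
jog_arm([
  [1.8, -2.4, 0],
  [2.5, -5.2, 0],
  [2, -8.1, 0],
  [0.5, -10.6, 0],
  [-1.9, -12.3, 0],
  [-4.7, -13, 0],
  [-7.6, -12.6, 0],
  [-10.1, -11.1, 0],
], gripper=[0, 0, 0, 0, 0, 0, 0, 0], twist=[0, 0, 0, 0, 0, 0, 0, 0])

```text
clock: 41.4
tcp_pos: [0.5421, 0.0162, 0.2709]
orientation: [0.002, 0.361, 0.933, 0.001]
wrist_force: [7.6, 4.9, -3.7]
finger_gap: 0.0242
grip_force: 31.7
```

Request:
jog_arm([
  [-1.8, 2.4, 0],
  [-2.5, 5.2, 0],
  [-2, 8.1, 0],
  [-0.5, 10.6, 0],
  [1.9, 12.3, 0],
  [4.7, 13, 0],
  [7.6, 12.6, 0],
  [10.1, 11.1, 0],
], gripper=[0, 0, 0, 0, 0, 0, 0, 0], twist=[0, 0, 0, 0, 0, 0, 0, 0])

```text
clock: 42.4
tcp_pos: [0.6421, 0.1292, 0.2707]
orientation: [-0.001, 0.359, 0.933, 0.0]
wrist_force: [-5.8, -0.1, 4.7]
finger_gap: 0.0238
grip_force: 32.5
```

```bash
cat > lvl.py <<'E'
from h import *
st()
for n in('wrist','top','scene'):
    c=cam(n);P=cloud(c);z=P[...,2]
    def md(x0,x1,y0,y1):
        m=(P[...,0]>x0)&(P[...,0]<x1)&(P[...,1]>y0)&(P[...,1]<y1)&(abs(z-.125)<.012); return m.sum(),np.round(np.median(z[m])*1000,2) if m.any() else None
    print(n,'plate',md(.57,.62,.15,.295),'plate far',md(.57,.62,.265,.298),'lip',md(.54,.65,.325,.332),'rollers',md(.54,.65,.335,.40))
    if n=='wrist': save(c,'lv.png')
E
python3 lvl.py
```

```text
t 42.4 tcp [642.1 129.2 270.7] yawy 47.9 F [-5.8 -0.1  4.7] gap 0.0238 gf 32.5 j [0.08 0.48 0.38 1.48 0.   0.81]
wrist plate (np.int64(10188), np.float64(126.33)) plate far (np.int64(2282), np.float64(126.19)) lip (np.int64(385), np.float64(125.48)) rollers (np.int64(457), np.float64(124.92))
top plate (np.int64(0), None) plate far (np.int64(0), None) lip (np.int64(69), np.float64(125.92)) rollers (np.int64(585), np.float64(123.27))
scene plate (np.int64(456), np.float64(124.56)) plate far (np.int64(118), np.float64(123.72)) lip (np.int64(50), np.float64(124.13)) rollers (np.int64(438), np.float64(121.92))
```

The plates are level with the infeed to within about 1 mm in both the wrist and scene views. I release the grip and go to the lever knob.

Request:
jog_arm([
  [0, 0, 0],
  [0, 0, 0],
  [0, 0, 0],
  [0, 0, 4],
  [0, 0, 9],
  [-1.5, -2, 10],
  [-4, -5, 10],
  [-6, -8, 10],
], gripper=[0.6, 0.6, 0.6, 0.6, 0.6, 0.6, 0.6, 0.6], twist=[0, 0, 0, 0, 0, -8, -16, -24])

```text
clock: 43.55
tcp_pos: [0.5812, 0.0475, 0.3703]
orientation: [0.0, 0.548, 0.837, 0.0]
wrist_force: [-0.5, -0.7, -0.3]
finger_gap: 0.0512
grip_force: 0.0
```

```bash
python3 lvl.py; python3 boss.py .286 .3 .236 .25 .5 .72 -.05 .2 d
```

```text
t 43.55 tcp [581.2  47.5 370.3] yawy 23.6 F [-0.5 -0.7 -0.3] gap 0.0512 gf 0.0 j [-0.06  0.34  0.43  1.65 -0.    1.1 ]
wrist plate (np.int64(4470), np.float64(126.48)) plate far (np.int64(0), None) lip (np.int64(0), None) rollers (np.int64(0), None)
top plate (np.int64(250), np.float64(126.35)) plate far (np.int64(135), np.float64(125.79)) lip (np.int64(69), np.float64(125.49)) rollers (np.int64(581), np.float64(123.02))
scene plate (np.int64(458), np.float64(124.51)) plate far (np.int64(107), np.float64(124.1)) lip (np.int64(50), np.float64(124.2)) rollers (np.int64(438), np.float64(121.82))
t 43.7 tcp [581.2  47.  370.9] yawy 23.7 F [ 0.6 -0.5  1.2] gap 0.0516 gf 0.0 j [-0.06  0.34  0.43  1.65  0.    1.1 ]
boss 305 [636.7 127.3] [10.9 24.5] 0.3 [0.6341 0.1263 0.2936]
boss 1595 [591.8  73.2] [26.  26.8] 46.0 [0.5911 0.0741 0.2929]
grip 198 [516.9  74.1] [11.8 11.4] 21.0 [0.5169 0.0743 0.2373]
grip 153 [576.1  88.4] [43.7  0.7] 46.2 [0.5759 0.0884 0.2433]
grip 530 [546.4   6.3] [20.7 20.7] 46.7 [0.5465 0.0071 0.2423]
```

Request:
jog_arm([
  [-3.5, -4.1, 0],
  [-3.5, -4.1, -4],
  [-3.5, -4.1, -9],
  [-3.5, -4.1, -13],
  [-3.5, -4.1, -14.9],
  [-3.5, -4.1, -14.9],
  [-3.5, -4.1, -14.9],
  [-3.5, -4.1, -14.9],
], gripper=[0.6, 0.6, 0.6, 0.6, 0.6, 0.6, 0, 0], twist=[0, 0, 0, 0, 0, 0, 0, 0], squeeze=30)

```text
clock: 44.75
tcp_pos: [0.548, 0.0071, 0.2226]
orientation: [0.001, 0.546, 0.838, 0.001]
wrist_force: [0.4, -0.3, -0.0]
finger_gap: 0.0207
grip_force: 29.3
```

```bash
python3 - <<'E'
from h import *
for a0 in(-66.4,-116.4):
    a=np.radians(a0-np.r_[0,3,8,15,22,29,36,43,50]); p=7.45*np.c_[np.cos(a),np.sin(a)]
    print((p[1:]-p[0]).round(1).tolist())
E
```

```text
[[-0.4, -0.1], [-1.0, -0.3], [-1.9, -0.5], [-2.8, -0.6], [-3.7, -0.6], [-4.6, -0.4], [-5.5, -0.2], [-6.3, 0.2]]
[[-0.3, 0.2], [-0.9, 0.5], [-1.6, 1.1], [-2.3, 1.7], [-2.8, 2.4], [-3.3, 3.2], [-3.7, 4.1], [-3.9, 4.9]]
```

Gripped (gap 20.7 mm). I swing clockwise 50° with matching twist; the bite is expected at 57 to 80°.

Request:
jog_arm([
  [-0.4, -0.1, 0],
  [-1, -0.3, 0],
  [-1.9, -0.5, 0],
  [-2.8, -0.6, 0],
  [-3.7, -0.6, 0],
  [-4.6, -0.4, 0],
  [-5.5, -0.2, 0],
  [-6.3, 0.2, 0],
], gripper=[0, 0, 0, 0, 0, 0, 0, 0], twist=[-3, -8, -15, -22, -29, -36, -43, -50])

```text
clock: 45.75
tcp_pos: [0.4854, 0.0078, 0.2226]
orientation: [0.002, 0.85, 0.526, 0.001]
wrist_force: [2.4, -3.9, -0.0]
finger_gap: 0.0206
grip_force: 29.4
```

Request:
jog_arm([
  [-0.1, 0.05, 0],
  [-0.2, 0.1, 0],
  [-0.3, 0.2, 0],
  [-0.45, 0.25, 0],
  [-0.55, 0.3, 0],
  [-0.7, 0.4, 0],
  [-0.8, 0.45, 0],
  [-0.9, 0.5, 0],
], gripper=[0, 0, 0, 0, 0, 0, 0, 0], twist=[-1, -2, -3, -4, -5, -6, -7, -8])

```text
clock: 46.75
tcp_pos: [0.4766, 0.0129, 0.2226]
orientation: [0.002, 0.884, 0.468, 0.001]
wrist_force: [1.8, -4.7, 3.8]
finger_gap: 0.021
grip_force: 29.8
```

Request:
jog_arm([
  [-0.1, 0.1, 0],
  [-0.2, 0.15, 0],
  [-0.3, 0.25, 0],
  [-0.4, 0.3, 0],
  [-0.5, 0.4, 0],
  [-0.6, 0.5, 0],
  [-0.7, 0.55, 0],
  [-0.8, 0.65, 0],
], gripper=[0, 0, 0, 0, 0, 0, 0, 0], twist=[-1, -2, -3, -4, -5, -6, -7, -8])

```text
clock: 47.75
tcp_pos: [0.4724, 0.0167, 0.2227]
orientation: [0.006, 0.914, 0.405, 0.003]
wrist_force: [16.1, -15.3, -7.1]
finger_gap: 0.0204
grip_force: 29.7
```

The lever has bitten: it stalled after about 63° (1.09 rad) with 22 N of tangential force. I release and check.

Request:
jog_arm([
  [0, 0, 0],
  [0, 0, 0],
  [0, 0, 0],
  [0, 0, 4],
  [0, 0, 9],
  [1, 1, 14],
  [4, 2, 15],
  [7, 3, 15],
], gripper=[0.5, 0.6, 0.6, 0.6, 0.6, 0.6, 0.6, 0.6], twist=[0, 0, 0, 0, 4, 14, 24, 34])

```text
clock: 48.75
tcp_pos: [0.538, 0.0512, 0.3731]
orientation: [0.001, 0.754, 0.657, 0.001]
wrist_force: [0.4, 0.8, -0.1]
finger_gap: 0.0516
grip_force: 0.0
```

```bash
python3 lvl.py; python3 boss.py .286 .3 .236 .25 .42 .72 -.05 .2 e
```

```text
t 48.75 tcp [538.   51.2 373.1] yawy -7.8 F [ 0.4  0.8 -0.1] gap 0.0516 gf 0.0 j [-0.05  0.25  0.3   1.62  0.    1.65]
wrist plate (np.int64(3198), np.float64(126.43)) plate far (np.int64(0), None) lip (np.int64(0), None) rollers (np.int64(0), None)
top plate (np.int64(181), np.float64(125.33)) plate far (np.int64(132), np.float64(124.85)) lip (np.int64(68), np.float64(126.7)) rollers (np.int64(581), np.float64(122.75))
scene plate (np.int64(474), np.float64(124.48)) plate far (np.int64(118), np.float64(123.9)) lip (np.int64(53), np.float64(124.28)) rollers (np.int64(423), np.float64(121.84))
t 48.9 tcp [537.6  51.1 370.2] yawy -8.2 F [-1.3 -0.1  0.2] gap 0.051 gf 0.0 j [-0.05  0.25  0.3   1.62  0.    1.66]
boss 383 [636.7 127.1] [11.6 24.6] 1.1 [0.6342 0.1274 0.2935]
boss 1688 [591.8  73.3] [26.  26.7] 46.2 [0.5912 0.0743 0.2928]
grip 185 [576.   88.5] [43.8  0.6] 46.1 [0.5763 0.0889 0.2429]
grip 176 [517.1  74.3] [12.  11.2] 78.7 [0.517  0.0744 0.2372]
grip 495 [470.6  17. ] [19.4 21.8] 79.7 [0.4716 0.0175 0.2421]
```

View pics/w_e.png

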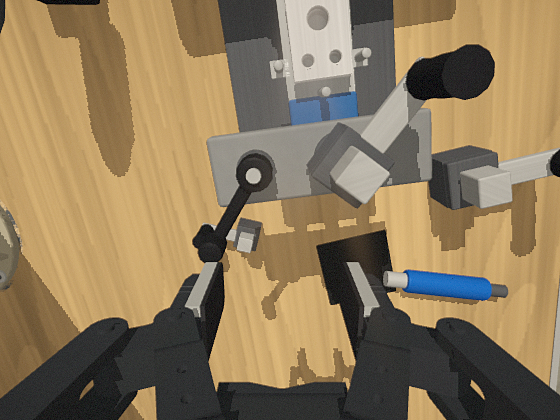

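The lever has swung from -66° to -129°, its knob now at about (208,243), and the stack is still level. Next I grip the crank boss at (591.8,73.3) and lift it off.

Request:
jog_arm([
  [2, 1, 0],
  [5.4, 2.2, 0],
  [5.4, 2.2, 0],
  [5.4, 2.2, 0],
  [5.4, 2.2, -5],
  [5.4, 2.2, -9],
  [5.4, 2.2, -10.3],
  [5.4, 2.2, -10.3],
], gripper=[1, 1, 1, 1, 1, 1, 1, 1], twist=[-10, -20, -30, -35, -35, -35, -35, -35])

```text
clock: 49.95
tcp_pos: [0.5902, 0.0723, 0.2684]
orientation: [-0.0, 0.918, 0.397, -0.0]
wrist_force: [0.2, 0.2, -0.6]
finger_gap: 0.0856
grip_force: 0.0
```

Request:
jog_arm([
  [0, 0, 0],
  [0, 0, 0],
  [0, 0, 0],
  [0, 0, 0],
  [0, 0, 0],
  [0, 0, 0.5],
  [0, 0, 1],
  [0, 0, 2],
], gripper=[0, 0, 0, 0, 0, 0, 0, 0], twist=[0, 0, 0, 0, 0, 0, 0, 0], squeeze=60)

```text
clock: 50.95
tcp_pos: [0.5913, 0.0722, 0.2856]
orientation: [-0.0, 0.918, 0.397, -0.001]
wrist_force: [5.6, -0.5, -10.2]
finger_gap: 0.0249
grip_force: 59.8
```

Request:
jog_arm([
  [0, 0, 1],
  [0, 0, 2],
  [0, 0, 3.5],
  [0, 0, 5],
  [0, 0, 5.5],
  [0, 0, 5.5],
  [0, 0, 5.5],
  [0, 0, 5.5],
], gripper=[0, 0, 0, 0, 0, 0, 0, 0], twist=[0, 0, 0, 0, 0, 0, 0, 0])

```text
clock: 51.95
tcp_pos: [0.5907, 0.0725, 0.3425]
orientation: [-0.0, 0.918, 0.397, -0.001]
wrist_force: [0.7, 0.1, -5.6]
finger_gap: 0.0247
grip_force: 60.6
```

```bash
python3 lvl.py
```

```text
t 51.95 tcp [590.7  72.5 342.5] yawy -43.2 F [ 0.7  0.1 -5.6] gap 0.0247 gf 60.6 j [-0.01  0.36  0.38  1.59 -0.    2.31]
wrist plate (np.int64(6526), np.float64(126.47)) plate far (np.int64(1459), np.float64(126.29)) lip (np.int64(182), np.float64(125.47)) rollers (np.int64(70), np.float64(125.38))
top plate (np.int64(127), np.float64(126.19)) plate far (np.int64(125), np.float64(125.87)) lip (np.int64(76), np.float64(125.02)) rollers (np.int64(593), np.float64(122.73))
scene plate (np.int64(473), np.float64(124.46)) plate far (np.int64(117), np.float64(124.11)) lip (np.int64(45), np.float64(124.14)) rollers (np.int64(445), np.float64(121.55))
```

Request:
jog_arm([
  [0.5, -4, 0],
  [1, -9, 0],
  [2, -14, 0],
  [3, -19, 0],
  [3.5, -21.6, -2],
  [3.5, -21.6, -8],
  [3.5, -21.6, -14],
  [3.5, -21.6, -18],
], gripper=[0, 0, 0, 0, 0, 0, 0, 0], twist=[0, 0, 0, 0, 0, 0, 0, 0])

```text
clock: 53.1
tcp_pos: [0.6243, -0.1432, 0.1596]
orientation: [-0.001, 0.918, 0.397, -0.001]
wrist_force: [0.1, 0.3, -4.6]
finger_gap: 0.0248
grip_force: 61.0
```

Request:
jog_arm([
  [0, 0, -3],
  [0, 0, -6],
  [0, 0, -8],
  [0, 0, -9],
  [0, 0, -9.5],
  [0, 0, -9.8],
  [0, 0, -9.8],
  [0, 0, -9.8],
], gripper=[0, 0, 0, 0, 0, 0, 0, 0], twist=[0, 0, 0, 0, 0, 0, 0, 0])

```text
clock: 54.1
tcp_pos: [0.6265, -0.1437, 0.0659]
orientation: [0.0, 0.918, 0.397, 0.0]
wrist_force: [-0.0, 0.4, -4.5]
finger_gap: 0.0249
grip_force: 61.0
```

Request:
jog_arm([
  [0, 0, -0.1],
  [0, 0, -0.2],
  [0, 0, -0.3],
  [0, 0, -0.4],
  [0, 0, -0.4],
  [0, 0, -0.4],
  [0, 0, -0.4],
  [0, 0, -0.4],
], gripper=[0, 0, 0, 0, 0, 0, 0, 0], twist=[0, 0, 0, 0, 0, 0, 0, 0])

```text
clock: 55.1
tcp_pos: [0.6261, -0.1437, 0.0622]
orientation: [0.0, 0.918, 0.397, 0.0]
wrist_force: [-4.0, -0.2, 5.6]
finger_gap: 0.0247
grip_force: 62.6
```

Contact was felt, so I release and back off.

Request:
jog_arm([
  [0, 0, 0],
  [0, 0, 0],
  [0, 0, 0],
  [0, 0, 4],
  [0, 0, 10],
  [0, 0, 15],
  [-2, 0, 17],
  [-2, 0, 17],
], gripper=[0.6, 1, 1, 1, 1, 1, 1, 1], twist=[0, 0, 0, 0, 0, 0, 0, 0])

```text
clock: 56.1
tcp_pos: [0.6066, -0.1439, 0.2336]
orientation: [0.002, 0.918, 0.397, 0.002]
wrist_force: [1.2, 0.1, -1.3]
finger_gap: 0.0853
grip_force: 0.0
```

```bash
python3 boss.py .081 .092 .108 .12 .55 .74 -.22 -.05 f;  python3 - <<'E'
from h import *
c=cam('top'); P=cloud(c); z=P[...,2]; save(c,'t3.png')
q=P[(z>.236)&(z<.25)&(P[...,0]>.44)&(P[...,0]<.5)&(P[...,1]>-.02)&(P[...,1]<.05)]; print('knob',q.mean(0).round(4))
plates('top',None,(.115,.135),(.5,.7,.1,.32))
E
python3 lvl.py
```

```text
t 56.1 tcp [ 606.6 -143.9  233.6] yawy -43.2 F [ 1.2  0.1 -1.3] gap 0.0853 gf 0.0 j [-0.36  0.41  0.19  1.35 -0.    1.96]
boss 943 [ 626.8 -142.3] [25.6 25.6] 46.8 [ 0.627  -0.1418  0.086 ]
grip 1186 [678.4 -88.4] [26.4 26.1] 19.1 [ 0.6784 -0.0882  0.1133]
knob [0.4714 0.0128 0.2412]
top [178 185  50  20 744] [595.6 222.5] [161.   61.9] 89.4 z 0.1262
t 56.25 tcp [ 605.9 -143.4  229.7] yawy -43.2 F [ 0.6  0.2 -0. ] gap 0.0854 gf 0.0 j [-0.36  0.41  0.18  1.34  0.    1.96]
wrist plate (np.int64(0), None) plate far (np.int64(0), None) lip (np.int64(0), None) rollers (np.int64(0), None)
top plate (np.int64(529), np.float64(125.85)) plate far (np.int64(133), np.float64(125.5)) lip (np.int64(64), np.float64(124.45)) rollers (np.int64(587), np.float64(123.26))
scene plate (np.int64(460), np.float64(124.44)) plate far (np.int64(119), np.float64(123.91)) lip (np.int64(48), np.float64(123.61)) rollers (np.int64(446), np.float64(121.51))
```

View pics/t3.png

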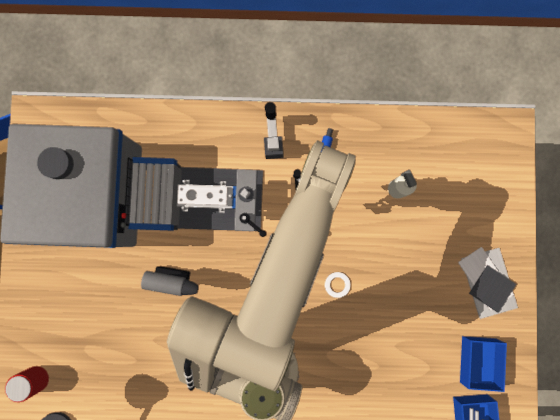

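The crank stands on the mat at (627,-142), boss top 0.086. The plates are centred and level, the lever knob is at about (263,232) and the bystanders look undisturbed. I hand in.

```bash
python3 -c "
from workcell import env
print(env.hand_in())"
```

```text
the job is handed in; nothing more can be done
None
```

The job is handed in, though `hand_in()` returned no verdict: by my last measurements three plates are centred on the tray with the top face about 1 mm from infeed level, the clamping lever is swung about 1.09 rad to its bite, the crank stands upright on its mat, and the bystanders look undisturbed.

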